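# Clamp a sample pot with the tab-lock dial

## Robot

A 6-joint arm with a two-finger parallel gripper is mounted at the origin on a cart in front of the work surface, level with it; the furniture and walls round the work are solid. World frame = base frame: x ahead of the robot, y to its left, z up, the work surface at z = 0. Lengths are in mm, angles in degrees, forces in N, time in s.
With the tool pointing down it reaches from about 200 to 875 mm from the base axis. Payload 3.4 kg.
Tool frame: the origin (TCP) lies midway between the tips of the shut fingers; the grasp point (between the pads) lies 19 mm behind it; z points along the fingers, y is the line along which they close (so a half turn about z gives the same grasp; the last joint's range is limited). The gripper opens to 94 mm and grips with 3 to 60 N. Pads are 16 mm wide; open, the fingers measure 119 mm over their backs; the gripper's body (75 mm by 177 mm) begins 78 mm behind the grasp point.
Start: joints at [-75, 15.808, 86.224, -0, 77.962, -6.933], TCP at [214.776, -533.42, 205.493] pointing down, gripper open.
Joint ranges: [-165.64, 165.64], [-43.16, 119.46], [12.63, 154.43], [-67.54, 247.53], [6.08, 155.33], [-154.97, 154.97]. Speed limits (degrees/s): [147.25, 147.25, 180, 180, 180, 180].

## Interface

Orientations are given as a 3x3 rotation matrix whose columns are the frame's x, y, z axes.
In Python, from plant import reach, move_l, movej, open_gripper, grasp, hold, inverse_kinematics, observe, snapshot, IKError, close_job, outline_of, spot_point gives the robot as it stands. Calls block until the motion is done:
- reach(position, orientation): joint-space move of the TCP to a pose.
- move_l(position, orientation=None, feed=150, stop_force=None): straight line of the TCP; orientation=None keeps the orientation; feed is the mean speed in mm/s. With stop_force (N) it stops when the force on the tool has changed by that much, and returns True; else False.
- movej(angles): joint-space move.
- open_gripper() and grasp(grasp_force=None): open the fingers fully, or close them until they stop; grasp_force is the grip in N (None keeps the last).
- hold(seconds).
- inverse_kinematics(position, orientation): joint angles nearest the present ones, or None.
- observe(): the state.
- snapshot(name): name is "scene" or "top" or "wrist"; returns a dict with "img" (480x640x3 uint8, red, green, blue), "fovy" (degrees; the focal length in pixels is half the picture's height over the tangent of half this angle, whatever the lens; pixels are square), "cx", "cy" (the principal point, pixels), "R" (3x3) and "t" (3): a world point X has camera coordinates R X + t; the wrist camera has in their place "T_tool_cam" (4x4, takes a point from camera to tool coordinates, whose origin is the TCP and whose axes are the flange's). Camera axes: x right, y down, z forward; pixel columns grow to the right and rows downward; lengths in mm; the calibration is good to about 2 mm. A picture is of the moment at which its call begins: read the wrist's pose just before it. There is no depth.
A pose or a line that the arm cannot do raises IKError and nothing moves.
- close_job(): hands the job in; it is judged then, once.
Trained networks look in a picture, given as the dict that the camera call returned (one of the last four; its "shot" number tells which), for a name from the list of things; names that differ only in an ending like _2 or _b are one class to them, and where a whole thing is asked for, a point or a joint stands for the part that bears it (a point fixed in the world has none). Each returns a list of dicts, best first, with "confidence" (0 to 1); they miss things now and then, are a little off and sometimes report something else, mostly with a low value. They report only what shows in the picture. A call takes as long as a camera call. They do not tell look-alikes from the thing itself.
- outline_of(picture, target): "region" (480x640 bool, what is visible of it) and "point" ([column, row] as shares, 0 to 1, of the picture: columns of its width, rows of its height, amid what is visible of it).
- spot_point(picture, target): "point" ([column, row] as shares, 0 to 1, of the picture: columns of its width, rows of its height: a listed point, or the origin of a listed thing).
The state is a dict: "t": time; "q": joint angles; "joint_vel": joint speeds; "joint_efforts": joint torques, N m; "tool_pos": TCP position; "eef_rot": TCP orientation; "contact_force": force on the tool from outside, world axes, zero at the start; "torque": the same for the moment, N m; "opening": finger opening in mm; "grip_force": force on a finger pad.
Only numpy, scipy, OpenCV 4.12 (cv2) and the standard library are available. Lean on these libraries where they do the work, as an engineer would, in place of code of your own. Each camera call takes 0.05 s, during which the arm holds its last target. There are 200 camera calls.

## Task

Stand the blue-lidded sample pot in the bench clamp, on the round mat against the vee jaw, and let go of it. Then squeeze both orange tabs of the clamp's dial to free it and turn it clockwise until you feel the sliding jaw bite and grip the pot firmly, without crushing its thin wall or cracking the tabs. Let the tabs spring back out so that the dial locks and the pot stays clamped, and do not disturb the other things.

Things in the scene. Friction and masses are not known exactly. Their poses are not given: they have to be found in the camera images.
- clamp: Bench clamp, fixed: grey base plate 112 x 252 mm, top 14 mm above the counter, origin on the counter under its middle. y runs from the dial's axis (y = -75 mm) past the sliding jaw to the aluminium vee jaw (+y, 50 mm above the counter). The jaw's pad (34 mm wide, 29 to 51 mm high up) moves to +y; fully open it leaves 4 to 19 mm to a pot in the vee, unreported: feel (or see) where it bites.
- pot_place (a point): Where the underside of a pot that lies in the vee has its centre: on the 62 mm black mat, 14 mm above the counter, x = 0, y = +55 mm in the clamp. Axes as the clamp's: +y is into the vee, whose rubber-faced cheeks stand at 45 degrees either side; -y is towards the sliding jaw; along x there is room for fingers.
- jaw: Carriage of the sliding jaw, driven by the dial, 18 mm a rad; origin under it, does not tell where the face of its screwed-in pad is. From first touch the pad yields by 2.2 N/mm (for 12 mm, then it is solid), so the grip grows by 39 N per rad of dial. The pot is well held at 8 to 22 N (15 N is best, 0.38 rad or nearly two notches past first touch) and crushed above 28 N.
- dial (a joint): Black dial, 41 mm wide, upright axis, top 65 mm above the counter; rad, 0 = jaw open, grows clockwise from above, end 1.66. Tabs out: pins lock it at notches 0.209 apart from 0 (play 0.02). Tabs in: turns with 0.03 N m of friction until the jaw bites, then the torque rises by 0.69 N m per rad. Tabs let go between notches: it runs back to the lower one.
- dial_grip (a point): Point on the dial's axis half-way up the tabs, 50 mm above the counter. Its x axis points along the line through the two tabs (to tab_a) and turns with the dial; z is up.
- tab_a: One of two opposite orange tabs of the dial; gripping face 18 wide, 24 mm high (38 to 62 mm above the counter), over a 77 mm wide collar (top 34 mm above the counter). Origin in the face's middle, 30 mm from the dial's axis when out. Slides in 6 mm against a spring (6 to 12 N), freeing its pin after 4 mm. Over 40 N cracks it; 20 N is a good squeeze.
- tab_b: The opposite orange tab, alike; the faces of the two lie 60 mm apart when out, 48 mm when fully in.
- pot_centre (a point): Centre of the sample pot with the blue screw lid (the only lidded one): 58 mm body, 61 mm lid, 63 mm high, 40 g; the point lies 31.5 mm above its underside; z is its axis.
- bottle: White plastic reagent bottle, 58 mm wide, 126 mm high, a bystander; origin under its middle.
- cup: Open sample cup without lid, 59 mm wide, 60 mm high, a bystander; origin under its middle.
- blue_marker: Blue marker pen, 133 mm long, lying behind the clamp, a bystander; origin under its middle.
Not all that is in view belongs to the job. What is shaped like the part that bears pot_centre but green or red is not meant.

How it is judged (in metres and radians):
On the way, in this order (a step that is already met when the one before it is completed fails the run):
1. the pot stands in the open clamp, in front of the vee jaw, and has been let go (x of pot_centre in the frame of clamp between -0.01 and 0.01 m and y of pot_centre in the frame of clamp between 0.036 and 0.06 m and z of pot_centre in the frame of clamp below 0.05 m and angle between pot_centre's own z axis and vertical below 0.12 rad and value of joint dial below 0.12 rad and contact force between the fingers and anything else below 0.3 N), for 0.2 s.
2. both tabs are squeezed in, the dial still in its open notch (distance between tab_a and tab_b below 0.0515 m and value of joint dial below 0.15 rad), for 0.05 s.
3. with the tabs held in, the dial is turned until the jaw grips the pot (distance between tab_a and tab_b below 0.054 m and value of joint dial above 0.35 rad and contact force between jaw and anything else above 5 N), for 0.05 s.
At the end, for the whole second after the job is handed in: The pot stands upright (within 0.1 rad) on the mat, its axis within 4 mm of its place in the vee, gripped by the jaw with 8 to 22 N; both tabs are out (faces more than 57 mm apart) and the dial is locked and still (contact force between jaw and anything else between 8 and 22 N and distance between tab_a and tab_b above 0.057 m and x of pot_centre in the frame of clamp between -0.004 and 0.004 m and y of pot_centre in the frame of clamp between 0.051 and 0.059 m and z of pot_centre in the frame of clamp below 0.05 m and angle between pot_centre's own z axis and vertical below 0.1 rad and velocity of joint dial between -0.05 and 0.05 rad/s); the robot touches nothing.
It fails at once if the jaw pressed with more than 28 N: the pot was crushed (contact force between jaw and anything else above 28 N).
It fails at once if a tab was squeezed with more than 40 N and cracked (contact force between the fingers and tab_a above 40 N or contact force between the fingers and tab_b above 40 N).
It fails at once if a bystander was moved by more than 30 mm (distance of any of bottle, cup, blue_marker from where it was at the start of the episode above 0.03 m).
It fails at once if the pot was tipped over (angle between pot_centre's own z axis and vertical above 0.7 rad).
It also fails if it takes over 64 s, if anything falls off the work surface, if the arm or the gripper's body presses on something with over 40 N, if the wrist force passes 120 N, or if a joint passes its speed limit or range.

## Working session

There is one attempt and no reset: what is moved stays moved. The work goes in short steps, each a Python script; the robot and the scene stay as the last script left them, time stands still between calls to the robot, and variables do not carry over. Pictures are saved under pics/ and viewed, at most 10 in all, crops included, and the job is handed in when it is done.

```bash
mkdir -p pics; ls
cat > h.py <<'E'
import numpy as np, cv2
from plant import *
def save(p,n): cv2.imwrite(f'pics/{n}.png',p['img'][:,:,::-1])
def cam(p,o=None):
    f=240/np.tan(np.radians(p['fovy'])/2)
    if 'R' in p: R=np.array(p['R']);t=np.array(p['t']);return f,R.T,-R.T@t
    T=np.array(p['T_tool_cam']);E=np.array(o['eef_rot']);return f,E@T[:3,:3],E@T[:3,3]+np.array(o['tool_pos'])
def ray(p,px,o=None):
    f,R,c=cam(p,o); d=R@np.array([(px[0]-p['cx'])/f,(px[1]-p['cy'])/f,1]); return c,d/np.linalg.norm(d)
def atz(p,px,z,o=None):
    c,d=ray(p,px,o); return c+d*(z-c[2])/d[2]
def proj(p,X,o=None):
    f,R,c=cam(p,o); v=R.T@(np.array(X)-c); return np.array([p['cx']+f*v[0]/v[2],p['cy']+f*v[1]/v[2]])
def tri(rs):
    A=sum(np.eye(3)-np.outer(d,d) for c,d in rs);b=sum((np.eye(3)-np.outer(d,d))@c for c,d in rs);return np.linalg.solve(A,b)
def down(yaw):  # tool y axis (closing) at angle yaw in world xy, z down
    a=np.radians(yaw);y=np.array([np.cos(a),np.sin(a),0]);z=np.array([0,0,-1.]);return np.stack([np.cross(y,z),y,z],1)
E
cat > a.py <<'E'
from h import *
S=snapshot('scene');T=snapshot('top');save(S,'scene');save(T,'top')
print(observe()['eef_rot'])
for p,n in((S,'S'),(T,'T')):
    for k in 'clamp pot_place jaw dial_grip tab_a tab_b pot_centre bottle cup blue_marker'.split():
        for r in spot_point(p,k)[:3]: 
            px=np.array(r['point'])*[640,480]; print(n,k,round(r['confidence'],2),px.round(1),'z0',atz(p,px,0).round()[:2],'z31',atz(p,px,31.5).round()[:2],'z50',atz(p,px,50).round()[:2])
E
python3 a.py
```

```text
pics
[[ 9.27611543e-01  3.73546070e-01 -3.98404688e-04]
 [ 3.73546225e-01 -9.27610282e-01  1.54363746e-03]
 [ 2.07055421e-04 -1.58071849e-03 -9.99998729e-01]]
S clamp 0.8 [340.9 261.8] z0 [525.  72.] z31 [499. 104.] z50 [484. 122.]
S pot_place 0.58 [323.8 267.4] z0 [539. 114.] z31 [512. 144.] z50 [497. 161.]
S jaw 0.54 [344.9 254.2] z0 [538.  44.] z31 [511.  77.] z50 [495.  96.]
S dial_grip 0.62 [358.6 229.7] z0 [579. -55.] z31 [551. -18.] z50 [534.   4.]
S tab_a 0.65 [345.6 229. ] z0 [604. -35.] z31 [575.   1.] z50 [557.  22.]
S tab_a 0.55 [373.4 228.6] z0 [556. -84.] z31 [529. -46.] z50 [513. -24.]
S tab_b 0.65 [345.6 229. ] z0 [604. -35.] z31 [575.   1.] z50 [557.  22.]
S tab_b 0.55 [373.4 228.6] z0 [556. -84.] z31 [529. -46.] z50 [513. -24.]
S pot_centre 0.81 [234.7 325.3] z0 [540. 366.] z31 [513. 384.] z50 [497. 395.]
S pot_centre 0.62 [290.8 343.2] z0 [428. 323.] z31 [406. 344.] z50 [394. 356.]
S bottle 0.92 [446.5 210.1] z0 [ 473. -287.] z31 [ 449. -240.] z50 [ 435. -213.]
S bottle 0.51 [371.1 226.6] z0 [566. -87.] z31 [538. -49.] z50 [522. -26.]
S cup 0.68 [394.7 195.6] z0 [ 
[... 493 characters left out ...]
[509. -18.]
T tab_a 0.36 [325.4 243.7] z0 [556.  20.] z31 [554.  22.] z50 [553.  22.]
T tab_b 0.52 [341.7 260.9] z0 [510. -21.] z31 [509. -19.] z50 [509. -18.]
T tab_b 0.36 [325.4 243.7] z0 [556.  20.] z31 [554.  22.] z50 [553.  22.]
T pot_centre 0.91 [197.2 301.8] z0 [414. 354.] z31 [415. 347.] z50 [416. 343.]
T pot_centre 0.66 [224.9 264.2] z0 [509. 282.] z31 [508. 277.] z50 [508. 274.]
T pot_centre 0.64 [176.1 265.6] z0 [508. 407.] z31 [507. 399.] z50 [507. 394.]
T bottle 0.95 [443.9 274. ] z0 [ 470. -286.] z31 [ 470. -278.] z50 [ 470. -273.]
T cup 0.6 [331.6 250.8] z0 [537.   5.] z31 [536.   6.] z50 [535.   7.]
T cup 0.58 [426.4 222.1] z0 [ 606. -245.] z31 [ 603. -238.] z50 [ 602. -234.]
```

View pics/scene.png

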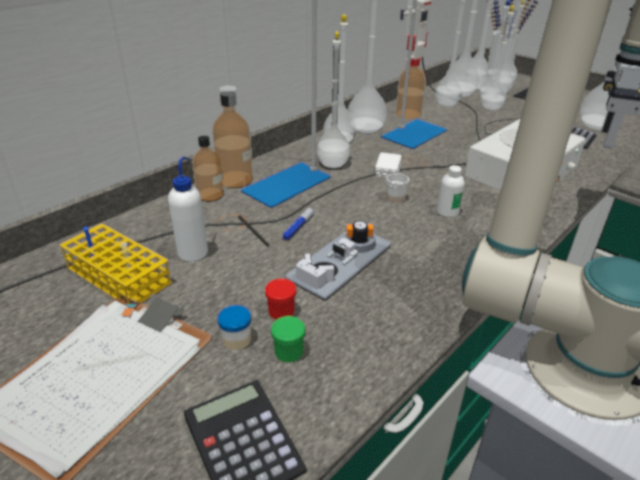

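```bash
python3 -c "
import cv2
i=cv2.imread('pics/top.png')[190:350,140:480]
cv2.imwrite('pics/topc.png',cv2.resize(i,(800,376),interpolation=cv2.INTER_CUBIC))"
```

```text
(no output)
```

View pics/topc.png

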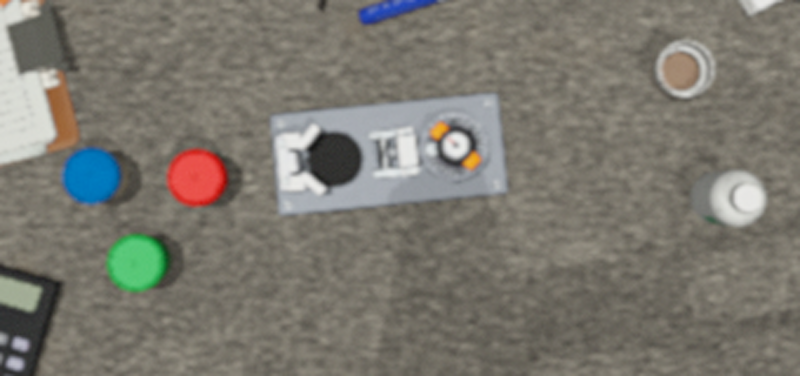

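Three lidded pots of the same shape: blue at top-view px (177,265) / scene (235,325), red at top (224,265), green at top (198,302). The blue lid fits the description, and the others are the look-alikes. Next I'll look with the wrist camera over the pot and then the clamp.

```bash
cat >> h.py <<'E'
def best(pos,yaw):
    c=[]
    for y in(yaw,yaw+180):
        q=inverse_kinematics(list(pos),down(y))
        if q is not None: c.append((abs(q[5]),y,q))
    return min(c,key=lambda v:v[0])
E
cat > b.py <<'E'
from h import *
for n,pos,yaw in(('pot',(440,385,300),5),('clamp',(440,70,300),5)):
    b=best(pos,yaw);print(b[1],np.round(b[2],1));reach(list(pos),down(b[1]));hold(.3)
    o=observe();W=snapshot('wrist');save(W,'w'+n);np.save(f'{n}_o.npy',{'o':{k:o[k] for k in('eef_rot','tool_pos')},'W':W},allow_pickle=True)
    print(np.round(W['T_tool_cam'],2).tolist(),W['fovy'],o['t'])
    for k,z in(('pot_centre',31.5),('pot_place',14),('dial_grip',50),('tab_a',50),('clamp',0),('jaw',14)):
        for r in spot_point(W,k)[:3]:
            px=np.array(r['point'])*[640,480];print(k,round(r['confidence'],2),px.round(1),atz(W,px,z,o).round(1))
E
python3 b.py
```

```text
5 [34.4 14.6 74.8 -0.  90.6 29.4]
[[0.0, -0.96, -0.26, 76.7], [1.0, 0.0, 0.0, 0.05], [0.0, -0.26, 0.96, -179.44], [0.0, 0.0, 0.0, 1.0]] 71.88483581512108 4.7167
pot_centre 0.94 [356.6 281.6] [502.2 281.8  31.5]
pot_centre 0.82 [372.7 209.7] [511.8 388.6  31.5]
pot_centre 0.71 [301.1 238. ] [417.2 340.2  31.5]
pot_place 0.8 [356.8 364.8] [522.  130.6  14. ]
dial_grip 0.84 [355.7 449.1] [531.9  -1.4  50. ]
tab_a 0.65 [366.9 436.9] [546.9  24.6  50. ]
clamp 0.57 [361.4 384. ] [536.9  83.8   0. ]
jaw 0.75 [358.6 407.6] [534.8  47.7  14. ]
5 [ 0.1  2.  90.1 -0.  87.9 -4.9]
[[0.0, -0.96, -0.26, 76.7], [1.0, 0.0, 0.0, 0.05], [0.0, -0.26, 0.96, -179.44], [0.0, 0.0, 0.0, 1.0]] 71.88483581512108 6.5667
pot_centre 0.84 [385.1  40.7] [499.7 280.2  31.5]
pot_centre 0.18 [381.2 204.7] [522.3  82.6  31.5]
pot_place 0.87 [382.3 166.2] [520. 133.  14.]
dial_grip 0.91 [385.3 266.6] [536.    0.9  50. ]
dial_grip 0.67 [385.  164.9] [516.5 136.1  50. ]
tab_a 0.73 [400.1 251.4] [553.   24.3  50. ]
clamp 0.64 [381.6 205.7] [529.4  76.8   0. ]
jaw 0.93 [380.9 225.7] [529.6  49.9  14. ]
```

```bash
python3 -c "
import cv2,numpy as np
a=cv2.imread('pics/wclamp.png')[100:320,290:490];b=cv2.imread('pics/wpot.png')[130:330,260:460]
a=cv2.resize(a,(500,550),interpolation=cv2.INTER_CUBIC);b=cv2.resize(b,(300,300));o=np.zeros((550,800,3),'uint8');o[:,:500]=a;o[:300,500:]=b
cv2.imwrite('pics/wc.png',o)"
```

```text
(no output)
```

View pics/wc.png

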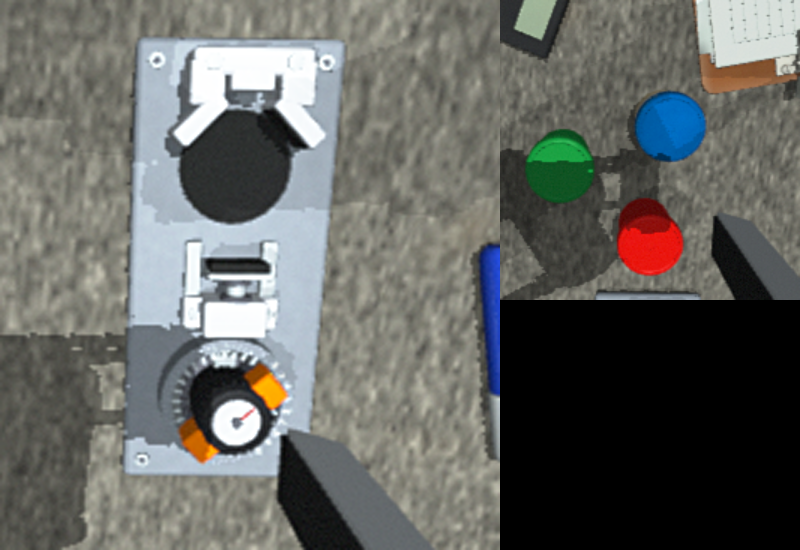

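Blue pot confirmed in the crop at (670,126). It stands alone, and red and green are separate pots. Next I'll take close, near-vertical views of the dial, the mat and the pot.

```bash
cat > c.py <<'E'
from h import *
def blobs(W,lo,hi,k):
    m=cv2.inRange(cv2.cvtColor(W['img'],cv2.COLOR_RGB2HSV),lo,hi)
    n,l,s,c=cv2.connectedComponentsWithStats(m);i=np.argsort(-s[1:,4])[:k]+1
    return l,i,s,c
for n,pos in(('dial',(536,-72,160)),('mat',(522,55,160)),('pot',(510,312,160))):
    b=best(pos,5);reach(list(pos),down(b[1]));hold(.4)
    o=observe();W=snapshot('wrist');save(W,'v'+n);np.save(f'v{n}.npy',{'o':{k:o[k] for k in('eef_rot','tool_pos')},'W':W},allow_pickle=True)
    if n=='dial':
        l,i,s,c=blobs(W,(5,150,120),(22,255,255),2);P=[atz(W,c[j],60,o) for j in i];print('tabs',s[i,4],c[i].round(1).tolist(),np.round(P,1).tolist(),'mid',(P[0]+P[1])/2)
        d=P[0]-P[1];print('yaw',np.degrees(np.arctan2(d[1],d[0])))
    if n=='mat':
        for r in spot_point(W,'pot_place')[:2]: px=np.array(r['point'])*[640,480];print(r['confidence'],px,atz(W,px,14,o))
    if n=='pot':
        l,i,s,c=blobs(W,(98,150,60),(115,255,255),1)
        ct=max(cv2.findContours((l==i[0]).astype('uint8'),0,1)[0],key=cv2.contourArea)
        e=cv2.fitEllipse(ct);print(e,atz(W,e[0],63,o),'top cam foot',cam(W,o)[2])
    print(o['t'])
E
python3 c.py;python3 -c "
import cv2,numpy as np
a=cv2.imread('pics/vmat.png');b=cv2.imread('pics/vdial.png')
o=np.zeros((600,400,3),'uint8');cv2.imwrite('pics/vv.png',np.hstack([a[:,100:500],b[:,100:500]]))"
```

```text
tabs [330 238] [[344.7, 131.9], [301.6, 173.3]] [[547.9, 20.4, 60.0], [515.6, -15.3, 60.0]] mid [531.74848707   2.56089099  60.        ]
yaw 47.96808050528701
8.2083
0.82 [326.528 146.88 ] [521.25742368 133.69702871  14.        ]
9.2333
((326.00445556640625, 150.78134155273438), (72.6254653930664, 75.87361907958984), 5.230569362640381) [508.40561407 387.34450614  63.        ] top cam foot [503.73604744 387.73245052 339.56846399]
10.7417
```

View pics/vv.png

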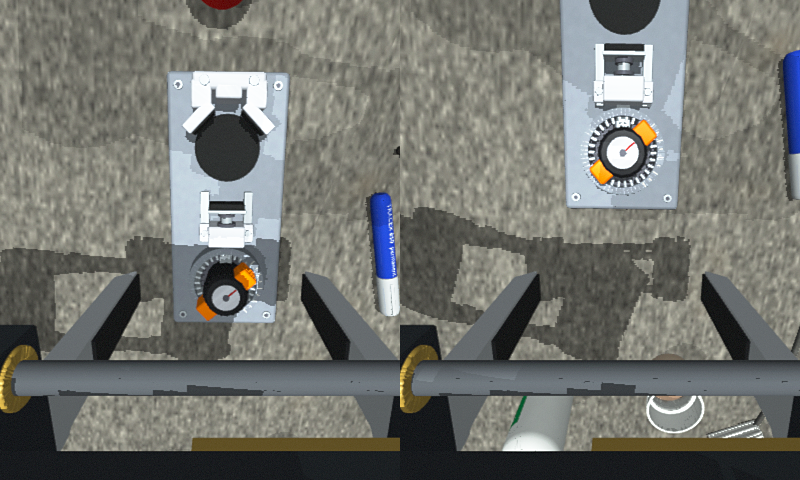

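The view shows the plate corners at (268,73), (388,72), (274,321) and (375,320) in the full mat image. The dial cap is at (323,152) in the dial image. The vee tips lie just on the +y side of the mat centre.

```bash
cat > d.py <<'E'
from h import *
from scipy.optimize import least_squares
L=lambda n:np.load(n+'.npy',allow_pickle=True).item()
D=L('vmat');W,o=D['W'],D['o'];V=L('vdial');W2,o2=V['W'],V['o']
px=[(268,73),(388,72),(274,321),(375,320)];loc=np.array([(-56,126),(56,126),(-56,-126),(56,-126)])
P=np.array([atz(W,p,14,o)[:2] for p in px]);print(P.round(1).tolist())
px2=[(267,207),(276.5,207)];
P2=np.array([atz(W2,p,14,o2)[:2] for p in((467-300,207),(577-300,207))]);
P2=np.array([atz(W2,p,14,o2)[:2] for p in((566-300,207),(677-300,208))]);print('dial view low corners',P2.round(1).tolist())
A=np.vstack([P,P2]);B=np.vstack([loc,loc[2:]])
def f(v): c,s=np.cos(v[2]),np.sin(v[2]);return (B@np.array([[c,s],[-s,c]])+v[:2]-A).ravel()
r=least_squares(f,[528,75,.08]);print(r.x,np.degrees(r.x[2]),f(r.x).reshape(-1,2).round(1).tolist())
c,s=np.cos(r.x[2]),np.sin(r.x[2]);w=lambda x,y:np.array([c*x-s*y,s*x+c*y])+r.x[:2]
print('place',w(0,55),'dial',w(0,-75))
def circ(W,o,lo,hi,near,z):
    g=cv2.GaussianBlur(W['img'],(3,3),0);m=cv2.inRange(g,lo,hi);n,l,st,cc=cv2.connectedComponentsWithStats(m)
    i=min(range(1,n),key=lambda j:np.hypot(*(cc[j]-near))+(st[j,4]<150)*1e3);ct=max(cv2.findContours((l==i).astype('uint8'),0,1)[0],key=cv2.contourArea)
    e=cv2.fitEllipse(cv2.convexHull(ct));print(e,st[i,4],atz(W,e[0],z,o)[:2]);return e
circ(W,o,(0,0,0),(60,60,60),(327,147),14)
circ(W2,o2,(170,170,170),(255,255,255),(323,152),65)
E
python3 d.py
```

```text
[[463.3, 192.5], [570.1, 202.6], [480.8, -53.5], [590.5, -42.7]]
dial view low corners [[480.6, -54.5], [590.7, -45.8]]
[5.26021280e+02 7.49799739e+01 7.91613858e-02] 4.535613308708358 [[-3.0, 3.6], [1.7, 2.4], [-0.7, -1.6], [1.3, -3.5], [-0.5, -0.5], [1.1, -0.4]]
place [521.67194968 129.8077344 ] dial [5.31952185e+02 2.14845861e-01]
((327.31195068359375, 143.09974670410156), (68.01951599121094, 72.30094909667969), 12.71847915649414) 3504 [521.68081046 137.17732054]
((322.2943115234375, 152.1554412841797), (31.639240264892578, 31.85360336303711), 179.7952880859375) 752 [531.23808125   3.19534091]
```

```bash
cat > e.py <<'E'
from h import *
L=lambda n:np.load(n+'.npy',allow_pickle=True).item()
a=np.radians(4.6);C=np.array([[np.cos(a),-np.sin(a)],[np.sin(a),np.cos(a)]]);pl=np.array([521.3,131.5])
def loc(v,p,z):
    D=L(v);return (C.T@(atz(D['W'],p,z,D['o'])[:2]-pl)).round(1)
for n,v,p,z in(('veeL','vmat',(293,137),50),('veeR','vmat',(365,135),50),('veeLtip','vmat',(283,130),50),('veeRtip','vmat',(374,127),50),('padfrontM','vmat',(328,203),51),('padfront_clamp','clamp',(290+238/2.5,100+259/2.5),51),('padback?','clamp',(290+238/2.5,100+276/2.5),51),('arms','clamp',(290+270/2.5,100+242/2.5),40)):print(n,loc(v,p,z))
b=best((508,387,120),4.6);print(b[1],np.round(b[2],1))
for p in((521.3,127,60),(531.6,2.2,40)):
  for y in (4.6,47,20,0,-20,-53):print(p,y,[None if (q:=inverse_kinematics(list(p),down(yy))) is None else np.round(q[5]) for yy in(y,y+180)])
E
python3 e.py
```

```text
veeL [-28.6   9.7]
veeR [31.5 11.6]
veeLtip [-36.8  15.2]
veeRtip [38.6 18. ]
padfrontM [  1.3 -45.4]Traceback (most recent call last):
  File "e.py", line 6, in <module>
    for n,v,p,z in(('veeL','vmat',(293,137),50),('veeR','vmat',(365,135),50),('veeLtip','vmat',(283,130),50),('veeRtip','vmat',(374,127),50),('padfrontM','vmat',(328,203),51),('padfront_clamp','clamp',(290+238/2.5,100+259/2.5),51),('padback?','clamp',(290+238/2.5,100+276/2.5),51),('arms','clamp',(290+270/2.5,100+242/2.5),40)):print(n,loc(v,p,z))
                                                                                                                                                                                                                                                                                                                                                ~~~^^^^^^^
  File "e.py", line 5, in loc
    D=L(v);return (C.T@(atz(D['W'],p,z,D['o'])[:2]-pl)).round(1)
  File "e.py", line 2, in <lambda>
    L=lambda n:np.load(n+'.npy',allow_pickle=True).item()
               ~~~~~~~^^^^^^^^^^^^^^^^^^^^^^^^^^^^
    fid = stack.enter_context(open(os.fspath(file), "rb"))
                              ~~~~^^^^^^^^^^^^^^^^^^^^^^^
FileNotFoundError: [Errno 2] No such file or directory: 'clamp.npy'
```

```bash
sed -i "s/'clamp',(/'clamp_o',(/g" e.py; python3 e.py | tail -17
cat > g.py <<'E'
from h import *
R=down(4.6)
reach([508.4,387.3,130],R);move_l([508.4,387.3,40],R,feed=120);print(move_l([508.4,387.3,6],R,feed=40,stop_force=6))
grasp(12);hold(.3);o=observe();print(o['tool_pos'],o['opening'],o['grip_force'],o['t'])
move_l([508.4,387.3,110],R,feed=120);o=observe();print(o['opening'],o['contact_force'])
E
python3 g.py
```

```text
padfrontM [  1.3 -45.4]
padfront_clamp [ -1.4 -44.2]
padback? [ -0.8 -53.1]
arms [ 17.2 -36.6]
4.6 [31.1 24.3 85.6 -0.  70.1 26.5]
(521.3, 127, 60) 4.6 [np.float64(2.0), None]
(521.3, 127, 60) 47 [np.float64(-41.0), np.float64(139.0)]
(521.3, 127, 60) 20 [np.float64(-14.0), None]
(521.3, 127, 60) 0 [np.float64(6.0), None]
(521.3, 127, 60) -20 [np.float64(26.0), np.float64(-154.0)]
(521.3, 127, 60) -53 [np.float64(59.0), np.float64(-121.0)]
(531.6, 2.2, 40) 4.6 [np.float64(-12.0), None]
(531.6, 2.2, 40) 47 [np.float64(-54.0), np.float64(126.0)]
(531.6, 2.2, 40) 20 [np.float64(-27.0), np.float64(153.0)]
(531.6, 2.2, 40) 0 [np.float64(-7.0), None]
(531.6, 2.2, 40) -20 [np.float64(13.0), None]
(531.6, 2.2, 40) -53 [np.float64(46.0), np.float64(-134.0)]
False
[508.40613219 387.29313507   6.06020054] 57.442490823621554 11.999966204166412 14.0583
57.251885005084915 [-0.44996582 -0.13361621 -1.25839238]
```

```bash
cat > i.py <<'E'
from h import *
R=down(4.6);x,y=522.1,127.6
move_l([x,y,110],R,feed=200);move_l([x,y,35],R,feed=120);print(move_l([x,y,20.3],R,feed=20,stop_force=2.5));o=observe();print(o['tool_pos'],o['contact_force'],o['opening'])
open_gripper();hold(.4);o=observe();print(o['tool_pos'],o['contact_force'],o['opening'],o['t'])
move_l([x,y,120],R,feed=80)
p=(532.5,-71,160);reach([532.5,-71,160],R);hold(.4);o=observe();W=snapshot('wrist');save(W,'placed');np.save('placed.npy',{'o':{k:o[k] for k in('eef_rot','tool_pos')},'W':W},allow_pickle=True)
T=snapshot('top')
for k,z in(('pot_centre',45.5),('dial_grip',50),('tab_a',50)):
  for r in spot_point(W,k)[:3]:px=np.array(r['point'])*[640,480];print(k,round(r['confidence'],2),px,atz(W,px,z,o).round(1))
cv2.imwrite('pics/pl.png',np.hstack([W['img'][:260,200:460],cv2.resize(T['img'][220:285,255:355],(400,260),interpolation=2)])[:,:,::-1]);print(observe()['t'])
E
python3 i.py
```

```text
True
[521.74244913 127.53155833  20.02389403] [ 0.877598   -0.22185492  3.93419826] 57.745959314553595
[520.92483323 127.44591698  19.4353593 ] [ 0.37843988  1.11630073 -0.0581656 ] 93.79182153832244 19.175
dial_grip 0.94 [327.68 154.32] [532.8   3.1  50. ]
tab_a 0.75 [352.896 129.792] [551.9  24.4  50. ]
tab_a 0.52 [294.72  180.096] [506.3 -20.7  50. ]
22.0583
```

View pics/pl.png

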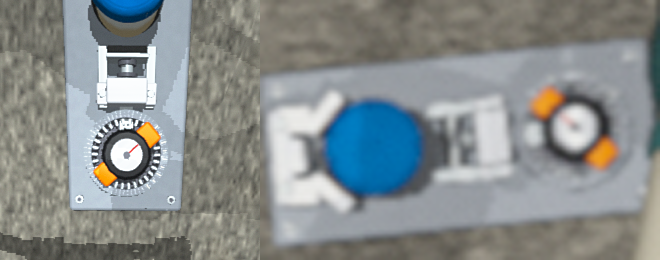

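Image: the pot stands upright on the mat in front of the vee, clear of the jaw, with the tabs out. Now the tab direction more exactly.

```bash
cat > k.py <<'E'
from h import *
for n in('placed','vdial'):
    D=np.load(n+'.npy',allow_pickle=True).item();W,o=D['W'],D['o']
    m=cv2.inRange(cv2.cvtColor(W['img'],cv2.COLOR_RGB2HSV),(5,150,60),(22,255,255))
    k,l,s,c=cv2.connectedComponentsWithStats(m);i=np.argsort(-s[1:,4])[:2]+1
    P=[]
    for j in i:
        ys,xs=np.where(l==j);g=np.array([atz(W,(x,y),62,o)[:2] for x,y in zip(xs,ys)],'float32');r=cv2.minAreaRect(g);print(n,s[j,4],np.round(r[0],1),np.round(r[1],1),round(r[2],1),g.mean(0));P.append(g.mean(0))
    d=P[0]-P[1];print(np.degrees(np.arctan2(d[1],d[0])),(P[0]+P[1])/2)
b=cv2.resize(W['img'][100:205,270:375],(600,600),interpolation=2);cv2.imwrite('pics/dz.png',b[:,:,::-1])
E
python3 k.py
```

```text
placed 4045 [ 700.9 -271.7] [361.9  25.8] 4.7 [ 723.2942  -272.73648]
placed 898 [ 343.7 -226.9] [82.9 32.2] 76.9 [ 341.02237 -226.18524]
-6.9430213 [ 532.15826 -249.46086]
vdial 4014 [ 706.7 -272.9] [363.5  26. ] 5.0 [ 727.60706 -274.07208]
vdial 883 [ 347.8 -229.9] [83.5 32.8] 76.8 [ 345.18533 -229.32861]
-6.673285 [ 536.3962  -251.70035]
```

View pics/dz.png

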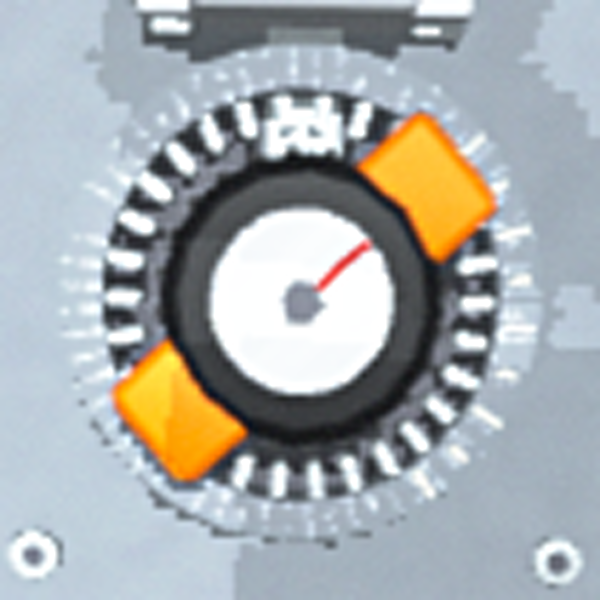

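```bash
cat > l.py <<'E'
from h import *
x,y,a=532.0,2.8,45.5
R=down(a);reach([x,y,120],R);move_l([x,y,75],R,feed=100);print(move_l([x,y,37.5],R,feed=40,stop_force=6))
hold(.2);o=observe();print(o['tool_pos'],np.round(o['contact_force'],1),np.round(o['torque'],3))
grasp(20);hold(.4);o=observe();print(o['tool_pos'],o['opening'],o['grip_force'],np.round(o['contact_force'],1),np.round(o['torque'],3),o['t'])
E
python3 l.py
```

```text
False
[532.19224015   2.79626265  37.75866337] [-0.6 -0.2  0.6] [-0.063 -0.103 -0.059]
[531.82733988   2.63800479  37.49521406] 47.76947159549013 19.98519390821457 [-1.5 -2.   1.2] [-0.275  0.054 -0.008] 25.725
```

```bash
cat > m.py <<'E'
from h import *
x,y,a=532.0,2.8,45.5
for th in np.arange(.1,1.45,.1) :
    if th>.55: break
    move_l([x,y,37.5],down(a-np.degrees(th)),feed=60);hold(.1);T=[observe() for _ in range(1)]
    o=T[0];print(round(th,2),round(np.degrees(np.arctan2(o['eef_rot'][1][1],o['eef_rot'][0][1])),2),np.round(o['tool_pos'],1),round(o['opening'],2),np.round(o['contact_force'],1),np.round(o['torque'],3),round(o['t'],2))
E
python3 m.py
```

```text
0.1 39.89 [531.8   2.6  37.5] 47.65 [-1.2 -2.1  1.6] [-0.439  0.196 -0.005] 26.07
0.2 34.2 [531.7   2.6  37.5] 48.01 [-2.7 -3.8  1.8] [-0.531  0.358  0.054] 26.43
0.3 28.48 [531.6   2.6  37.5] 47.96 [-2.8 -4.   3.4] [-0.788  0.482 -0.005] 26.77
0.4 22.72 [531.6   2.5  37.5] 48.02 [-3.8 -3.8  2.5] [-0.75   0.492 -0.005] 27.12
0.5 16.99 [531.5   2.5  37.5] 47.76 [-3.1 -3.9  3.4] [-0.806  0.467 -0.051] 27.48
```

```bash
cat > n.py <<'E'
from h import *
import sys
x,y,a=532.0,2.8,45.5
for th in np.arange(.55,1.5,.05):
    move_l([x,y,37.5],down(a-np.degrees(th)),feed=60);L=[]
    for _ in range(10): hold(.02);L.append(observe())
    o=L[-1];tz=np.mean([l['torque'][2] for l in L])
    print(round(th,2),round(np.degrees(np.arctan2(o['eef_rot'][1][1],o['eef_rot'][0][1])),2),np.round(o['tool_pos'],1),round(o['opening'],2),np.round(np.mean([l['contact_force'] for l in L],0),1),np.round(np.mean([l['torque'] for l in L],0),3),round(o['t'],2))
    if abs(tz)>.15: break
E
python3 n.py
```

```text
0.55 14.12 [531.5   2.5  37.5] 47.92 [-3.6 -4.4  3. ] [-0.813  0.501 -0.022] 27.89
0.6 11.26 [531.5   2.5  37.5] 47.68 [-3.7 -4.2  2.9] [-0.825  0.509 -0.032] 28.31
0.65 8.4 [531.4   2.5  37.5] 47.97 [-3.8 -4.4  3.2] [-0.813  0.52  -0.029] 28.73
0.7 5.53 [531.4   2.5  37.5] 47.86 [-3.9 -4.5  3.6] [-0.848  0.531 -0.015] 29.14
0.75 2.67 [531.4   2.5  37.5] 47.64 [-3.9 -4.2  3.2] [-0.856  0.56  -0.013] 29.56
0.8 -0.2 [531.3   2.5  37.5] 47.69 [-3.7 -4.5  3.6] [-0.854  0.559 -0.034] 29.98
0.85 -3.06 [531.3   2.5  37.5] 47.67 [-4.  -4.4  3.2] [-0.853  0.564 -0.022] 30.39
0.9 -5.93 [531.2   2.5  37.5] 47.88 [-4.1 -4.6  3.4] [-0.867  0.588 -0.026] 30.81
0.95 -8.79 [531.2   2.5  37.5] 47.78 [-3.9 -4.3  3.1] [-0.879  0.585 -0.04 ] 31.23
1.0 -11.66 [531.2   2.5  37.5] 48.24 [-4.2 -3.9  3.5] [-0.86   0.609 -0.033] 31.64
1.05 -14.52 [531.1   2.5  37.5] 48.0 [-4.3 -4.2  3.5] [-0.862  0.606 -0.02 ] 32.06
1.1 -17.37 [531.1   2.5  37.5] 47.92 [-4.2 -4.   3.9] [-0.848  0.615  0.018] 32.48
1.15 -20.23 [531.    2.5  37.5] 47.72 [-4.4 -4.3  3.8] [-0.835  0.634  0.036] 32.89
1.2 -23.09 [531.    2.5  37.5] 48.07 [-4.6 -4.2  4.2] [-0.833  0.644  0.078] 33.31
1.25 -25.95 [531.    2.5  37.5] 47.92 [-4.2 -4.2  3.8] [-0.835  0.646  0.122] 33.73
1.3 -28.81 [531.    2.6  37.5] 47.83 [-4.4 -4.2  4.1] [-0.828  0.68   0.147] 34.14
1.35 -31.66 [530.9   2.6  37.5] 47.79 [-4.6 -3.9  3.9] [-0.808  0.689  0.202] 34.56
```

Bite at about 1.04 rad: from there the torque rises by about 0.7 N m/rad. Notch 7 (1.463) gives about 16.5 N, so I'll turn just past it and check the torque.

```bash
sed -e 's/np.arange(.55,1.5,.05)/(1.4,1.45,1.5,1.54)/' -e 's/range(10)/range(20)/' -e 's/>.15/>.42/' n.py > n2.py; python3 n2.py
```

```text
1.4 -34.52 [530.9   2.6  37.4] 47.83 [-4.6 -4.   4.2] [-0.799  0.703  0.217] 35.14
1.45 -37.38 [530.9   2.6  37.5] 47.82 [-4.5 -4.   4. ] [-0.787  0.72   0.255] 35.73
1.5 -40.23 [530.8   2.6  37.5] 47.97 [-4.6 -3.6  4.1] [-0.773  0.719  0.284] 36.31
1.54 -42.52 [530.8   2.6  37.5] 47.35 [-4.6 -3.9  4.1] [-0.765  0.738  0.298] 36.89
```

```bash
sed -e 's/np.arange(.55,1.5,.05)/(1.58,)/' -e 's/range(10)/range(20)/' -e 's/>.15/>.42/' n.py > n3.py; python3 n3.py
cat > q.py <<'E'
from h import *
open_gripper();hold(.4);o=observe();print(o['tool_pos'],np.round(o['contact_force'],1),np.round(o['torque'],3),o['opening'])
R=o['eef_rot'];p=o['tool_pos'];move_l([p[0],p[1],130],feed=80)
reach([536,-72,160],down(5));hold(.4);o=observe();W=snapshot('wrist');np.save('end.npy',{'o':{k:o[k] for k in('eef_rot','tool_pos')},'W':W},allow_pickle=True)
T=snapshot('top')
b=cv2.resize(W['img'][80:205,260:385],(500,500),interpolation=2);t=cv2.resize(T['img'][220:300,265:345],(300,300),interpolation=2);c=np.zeros((500,800,3),'uint8');c[:,:500]=b;c[:300,500:]=t;cv2.imwrite('pics/end.png',c[:,:,::-1]);print(observe()['t'])
for k,z in(('dial_grip',50),('tab_a',50)):
  for r in spot_point(W,k)[:3]:px=np.array(r['point'])*[640,480];print(k,round(r['confidence'],2),px,atz(W,px,z,o).round(1))
E
python3 q.py
```

```text
1.58 -44.81 [530.8   2.7  37.5] 47.95 [-4.6 -3.5  4.4] [-0.766  0.744  0.336] 37.48
[531.97269562   2.81970997  37.48528385] [-0.6 -0.5 -0. ] [-0.027  0.045 -0.016] 94.39894856221433
41.4917
dial_grip 0.69 [324.928 153.216] [533.4   2.1  50. ]
tab_a 0.78 [293.632 129.312] [505.8  19.   50. ]
tab_a 0.6 [348.224 173.184] [554.9 -12.6  50. ]
```

View pics/end.png

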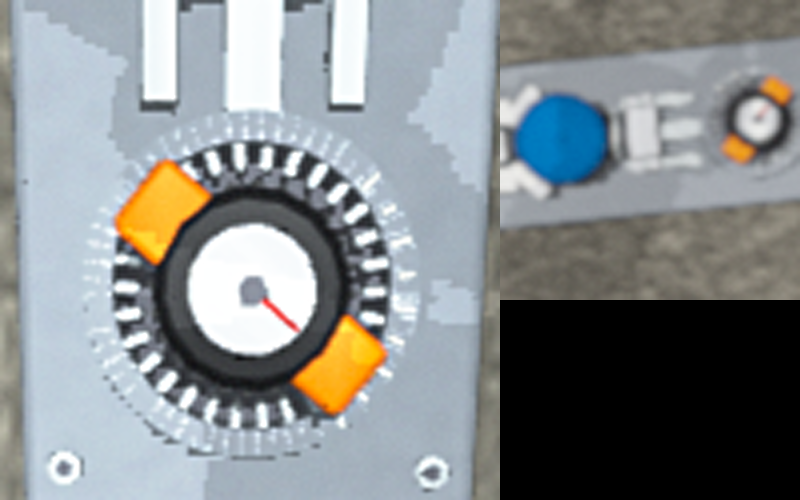

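The picture shows the pot in the vee against the jaw pad. The tabs are out at (163,212) and (340,366), 72.6 px apart against 73.1 px before. The dial turned about 83°–86°, which is notch 7 (83.8°). Handing in.

```bash
python3 -c "
from plant import *
print(close_job())"
```

```text
the job is handed in; nothing more can be done
None
```

The job is handed in, with no verdict returned: the pot stands clamped in the vee, the dial is locked at notch 7 with both tabs out, and I estimate the grip at about 16 N from the dial torque (not measured directly).

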